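# Bring the red-lidded screw jar round to the pointer and hold it there

### The job

Take the black upright grip of the screw carousel between the fingers and turn the sprung carousel smoothly anticlockwise (seen from above) until you feel it come up against its stop, where the red-lidded jar faces the brass pointer. Keep hold of the grip so that the carousel stays still against the stop, because the spring swings it back if you let go: finish while still holding it, nothing is released. Do not disturb the other things on the counter, the lamp included.

Things in the scene. Friction and masses are not known exactly. Their poses are not given: they have to be found in the camera images.
- platter (a joint): Angle of the carousel's platter in rad about its vertical axis; grows anticlockwise seen from above. 0 is its parked end, 2.0 is a firm stop (felt as a sharp rise of force), at which the red-lidded jar faces the pointer. Starts between 0 and 0.5 and stays there untouched. A spring pulls it back towards 0: the sideways push needed at the grip is about 1 N at the start and 3 N near the stop; from the stop it swings back by over 1 rad when released.
- grip: Black cylindrical hand grip, 16 mm across and 56 mm high, standing upright on a thin steel post 80 mm from the carousel's axis; origin at the centre of its underside, 94 mm above the counter; z up. It spins freely about its own axis, so the fingers need not turn with the carousel.
- grip_mid (a point): Centre of the black grip, half-way up it, 122 mm above the counter. The grip's top is at 150 mm; all the jars end at 80 mm.
- axis (a point): Point on the carousel's vertical turning axis, 36 mm above the counter, at the top of the wooden platter (208 mm across). A brass boss 28 mm across rises here to 66 mm. The platter carries five screw jars 36 mm across, their centres 80 mm from the axis, 60 degrees apart; the grip stands in the sixth place, 120 degrees clockwise from the red-lidded jar. Below is a fixed dark steel base 240 mm across. Axes: z up, x from the pointer towards the axis.
- red_lid (a point): Centre of the top of the one red lid, 80 mm above the counter and 80 mm from the axis; the other four lids are white. It turns with the platter.
- pointer (a point): Tip region of the brass pointer on the rim of the fixed base, 120 mm from the axis and 22 mm above the counter, on the side towards the robot. The red lid faces it when both lie in one direction from the axis (then they are 40 mm apart seen from above).
- frame: Bystander: black horn-rimmed spectacle frame standing with open arms, 135 mm wide, 140 mm deep, 46 mm high; origin on the counter below the bridge.
- plier: Bystander: steel hinge alignment plier lying flat, 130 mm long, 11 mm high; origin under its pivot.
- rest: Bystander: walnut frame rest, 60 x 90 mm, 42 mm high; origin at the centre of its underside.
- ringbox: Bystander: frosted glass ring box with a brass band, 62 x 62 mm, 45 mm high; origin at the centre of its underside.
- driver: Bystander: small screwdriver lying flat, 130 mm long; origin at its underside.
- tray: Bystander: shallow aluminium screw tray, 110 x 80 mm, 16 mm high; origin at the centre of its underside.
- lamp: Bystander, fixed: brass magnifier lamp on a pole 380 mm high at the left of the counter; its round head, 124 mm across, hangs 360 mm high, 165 mm to the right of the pole (nearer the middle). Origin under the pole.

How it is judged:
By the outcome, as a careful person would: the job done as asked, in the order asked, and still so for the second after the job is handed in, while the arm keeps its last pose, push and grip.
It also fails if it takes over 38 s, if anything falls off the work surface, if the arm or the gripper's body presses on something with over 40 N, if the wrist force passes 120 N, or if a joint passes its speed limit or range.

### The arm

A 7-joint arm with a two-finger parallel gripper is mounted at the origin on the work surface. World frame = base frame: x ahead of the robot, y to its left, z up, the work surface at z = 0. Lengths are in m, angles in rad, forces in N, time in s.
With the tool pointing down it reaches from about 0.4 to 0.85 m from the base axis. Payload 10.4 kg.
Tool frame: the origin (TCP) lies at the very end of the fingers, on their centre line; the grasp point (between the pads) lies 19 mm behind it; z points along the fingers, y is the direction in which the jaws open and shut (so a half turn about z gives the same grasp; the last joint's range is limited). The gripper opens to 87 mm and grips with 3 to 60 N. Pads are 19 mm wide; open, the fingers measure 117 mm over their backs; the gripper's body (75 mm by 190 mm) begins 51 mm behind the grasp point.
Start: joints at [1.235, 0.332, -0.065, 1.46, 0.022, 1.35, -0.088], TCP at [0.192, -0.595, 0.223] pointing down, gripper open.
Joint ranges: [-2.6, 2.6], [-0.5, 2.12], [-1.47, 1.34], [0.16, 2.42], [-1.27, 4.41], [0.06, 2.06], [-2.6, 2.6]. Speed limits (rad/s): [2.22, 2.22, 2.79, 2.79, 3.14, 3.14, 3.14].

### API

Orientations are given as a unit quaternion [x, y, z, w].
In Python, from bench import read_state, imaging, r gives the robot as it stands. The module is installed in compiled form; this text tells all that it offers.
- The arm moves only by the tool move_arm, never from a script. Its argument "series" is a list of rows, each a list of 4 numbers: the shift along the tool's x, y, z in m, then the turn about the tool's z in rad. In form: [[x, y, z, roll], ...]. A call has 1 to 20 rows; each row is the pose to reach, as a shift and turn from the pose commanded when the call began, along the tool's axes at that moment; what a row does not reach only later rows make up. A row lasts 1/10 s, in which the tool goes at most 50 mm and 8.59 degrees, less where a joint would pass 70% of its speed; a pose out of reach is approached as far as the arm can. A call with a gripper value outside its range is refused whole. "claw" is the gripper's target within -1 to 1 (fully open at 1, half-way at 0, shut at -1), set as the call begins (left out, the last holds). The fingers move at their own pace and stop on an object; "newtons" is the grip in N (left out, the last holds). Time passes only in rows, so rows that repeat a pose let the fingers close. It gives the time, the measured TCP pose, the force and the opening at its end, in the units of the state.
- read_state(): the state, without advancing time (a new reading comes with each control period).
- imaging.camera(name): name is "scene" or "top" or "wrist"; returns (picture, depth): 400x640x3 uint8, red, green, blue; 400x640 float32, m along the optical axis (not along the pixel's ray), 0 where there is no reading.
- imaging.get_calibration(name): a dict with "camera_matrix" (3x3 intrinsics, pixels), "R" (3x3) and "t" (3): a world point X has camera coordinates R X + t. Camera axes: x right, y down, z forward; pixel columns grow to the right and rows downward; lengths in m; the calibration is good to about 2 mm. A picture is of the moment at which its call begins: read the wrist's pose just before it. get_calibration takes no time and is no camera call; for the wrist camera it gives the pose at the moment of the call.
- r.close_job(): hands the job in, once; it reports no verdict.
The state is a dict: "time": time; "joint_positions": joint angles; "joint_vel": joint speeds; "joint_torque": joint torques, N m; "ee_pos": TCP position; "eef_rot": TCP orientation; "ft_force": force on the tool from outside, world axes, zero at the start; "torque": the same for the moment, N m; "width": finger opening in m.
Only numpy, scipy, OpenCV 4.12 (cv2) and the standard library are available. Lean on these libraries where they do the work, as an engineer would, in place of code of your own. Each camera call takes 0.05 s, during which the arm holds its last target.

## Working session

There is one attempt and no reset: what is moved stays moved. The work goes in short steps, Python scripts to look and compute and a tool call to move; the robot and the scene stay as the last step left them, time stands still between calls to the robot, and variables do not carry over. Pictures are saved under pics/ and viewed, and the job is handed in when it is done.

Besides the shell and the picture viewer there is one more tool, called in YAML: its name, and indented under it one key for each argument. move_arm: Moves the arm, as the interface text tells. Its arguments: {"type":"object","properties":{"series":{"type":"array","items":{"type":"array","items":{"type":"number"}}},"claw":{"type":"number"},"newtons":{"type":"number"}},"required":["series"]}

```bash
mkdir -p pics; python3 - <<'E'
from bench import read_state, imaging, r
import cv2,numpy as np
s=read_state();print({k:np.round(v,4).tolist() for k,v in s.items()})
for n in ['scene','top']:
    p,d=imaging.camera(n);cv2.imwrite(f'pics/{n}1.png',p[:,:,::-1]);np.save(f'{n}1.npy',d);np.save(f'{n}1p.npy',p)
    c=imaging.get_calibration(n);print(n,c)
E
```

```text
{'time': 0.0, 'joint_positions': [1.2354, 0.3329, -0.0647, 1.4609, 0.0216, 1.3499, -0.0885], 'joint_vel': [0.0016, -0.0002, -0.0005, 0.0013, 0.0005, 0.0014, 0.0002], 'joint_torque': [0.0003, -62.3259, 0.0248, -38.9895, -0.0613, 0.0399, 0.0002], 'ee_pos': [0.1922, -0.5943, 0.2217], 'eef_rot': [0.9878, 0.1557, -0.0001, -0.0007], 'ft_force': [0.0697, 0.6082, -0.0053], 'torque': [0.0382, 0.0188, 0.0054], 'width': 0.0865}
scene {'camera_matrix': array([[374.17812866,   0.        , 321.63232656],
       [  0.        , 374.17812866, 199.18556581],
       [  0.        ,   0.        ,   1.        ]]), 'R': array([[ 0.78553884,  0.61858571, -0.0167468 ],
       [ 0.31214125, -0.41946388, -0.85241885],
       [-0.53431879,  0.66438074, -0.52259129]]), 't': array([-0.45096243, -0.02983968,  1.47873568])}
top {'camera_matrix': array([[409.80213998,   0.        , 311.72973576],
       [  0.        , 409.80213998, 197.86814146],
       [  0.        ,   0.        ,   1.        ]]), 'R': array([[ 0.00750795, -0.99964322,  0.02563315],
       [-0.99254287, -0.01056854, -0.12143703],
       [ 0.12166461, -0.02453025, -0.9922681 ]]), 't': array([0.06077168, 0.50376926, 1.51220991])}
```

View pics/scene1.png

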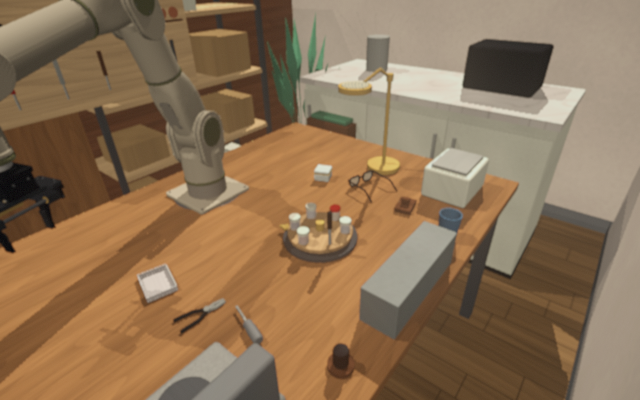

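View pics/top1.png

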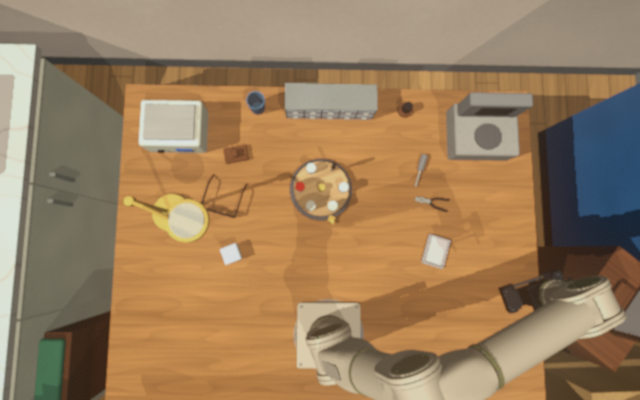

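```bash
cat > h.py <<'E'
import numpy as np
from bench import read_state, imaging, r
def unproj(n,u,v,z,c=None):
    c=c or imaging.get_calibration(n);K=c['camera_matrix'];R=c['R'];t=c['t']
    d=R.T@np.linalg.inv(K)@np.array([u,v,1.]);o=-R.T@t
    return o+d*(z-o[2])/d[2]
def proj(n,X,c=None):
    c=c or imaging.get_calibration(n);p=c['camera_matrix']@(c['R']@np.array(X)+c['t']);return p[:2]/p[2]
def cloud(n,d,c=None):
    c=c or imaging.get_calibration(n);K=c['camera_matrix'];v,u=np.mgrid[:400,:640]
    P=np.stack([(u-K[0,2])/K[0,0]*d,(v-K[1,2])/K[1,1]*d,d],-1)
    return (P-c['t'])@c['R']
E
python3 - <<'E'
from h import *
import cv2
for n,(x0,y0,w,h) in {'top':(280,150,80,80),'scene':(270,190,100,80)}.items():
    p=np.load(n+'1p.npy');cv2.imwrite(f'pics/{n}1z.png',cv2.resize(p[y0:y0+h,x0:x0+w,::-1],None,fx=7,fy=7,interpolation=cv2.INTER_CUBIC))
for n in ['top','scene']:
    P=cloud(n,np.load(n+'1.npy'));p=np.load(n+'1p.npy').astype(int)
    near=(abs(P[...,0]-.5)<.3)&(abs(P[...,1])<.25)
    m=near&(P[...,2]>.10)&(P[...,2]<.2);print(n,m.sum(),np.median(P[m],0), np.argwhere(m)[:30].mean(0))
    red=near&(p[...,0]>120)&(p[...,1]<60)&(p[...,2]<60);print('red',red.sum(),np.median(P[red],0),np.argwhere(red).mean(0)[::-1], unproj(n,*np.argwhere(red).mean(0)[::-1],.08))
print('axis',unproj('top',322,187,.066))
print('ptr',unproj('top',332,219,.022))
E
```

```text
top 27 [ 0.60627044 -0.0067794   0.14801927] [164.92592593 333.14814815]
red 0 [nan nan nan] [nan nan] [nan nan nan]
scene 85 [ 0.61562853 -0.01502806  0.12988036] [213.9 328.9]
red 35 [0.54534284 0.10481862 0.07952448] [334.57142857 208.14285714] [0.54717008 0.10419203 0.08      ]
axis [0.53956536 0.02864012 0.066     ]
ptr [ 0.42485697 -0.01176931  0.022     ]
  return _methods._mean(a, axis=axis, dtype=dtype,
  ret = um.true_divide(
<stdin>:9: RuntimeWarning: Mean of empty slice.
```

```bash
sleep 1; ls pics
```

```text
scene1.png
scene1z.png
top1.png
top1z.png
```

View pics/top1z.png

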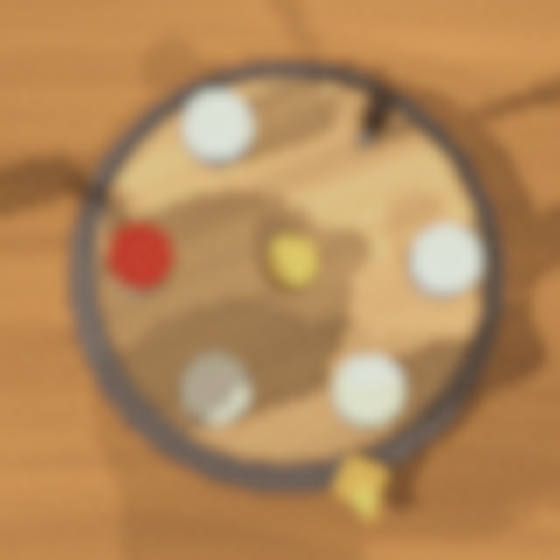

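View pics/scene1z.png

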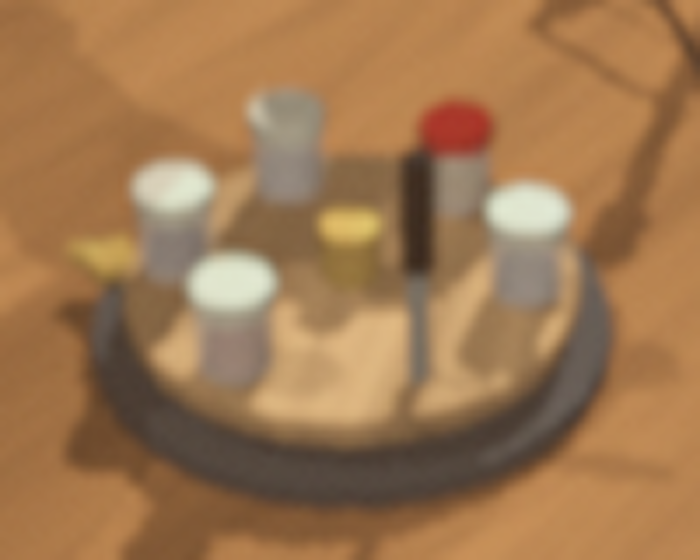

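```bash
python3 - <<'E'
from h import *
from scipy.optimize import least_squares
import cv2
p=np.load('top1p.npy').astype(int)
# platter wood disc & base fit from depth: points on base edge at heights 
for n in ['top','scene']:
    P=cloud(n,np.load(n+'1.npy'))
    near=np.hypot(P[...,0]-.54,P[...,1]-.03)<.15
    m=near&(P[...,2]>.03)&(P[...,2]<.043); q=P[m][:,:2]; h=cv2.convexHull(q.astype(np.float32))
    print(n,'platter',m.sum(),cv2.minEnclosingCircle(h))
    m=near&(P[...,2]>.006)&(P[...,2]<.3); q=P[m][:,:2]; print('all',cv2.minEnclosingCircle(q.astype(np.float32)))
    for lo,hi in [(.095,.2),(.14,.16),(.11,.135),(.07,.09)]:
        m=near&(P[...,2]>lo)&(P[...,2]<hi);print(lo,hi,m.sum(),P[m].mean(0),P[m].min(0),P[m].max(0))
E
```

```text
top platter 1718 ((0.534092366695404, 0.02837550640106201), 0.11214420199394226)
all ((0.5400016903877258, 0.029989955946803093), 0.15008671581745148)
0.095 0.2 27 [ 0.60788503 -0.00678684  0.13893759] [ 0.60274782 -0.01400986  0.10641575] [ 6.16575173e-01 -2.43403453e-04  1.56726100e-01]
0.14 0.16 16 [ 0.60975521 -0.00757695  0.15061056] [ 0.6034947  -0.0125877   0.14199786] [ 0.61657517 -0.00173299  0.1567261 ]
0.11 0.135 8 [ 0.605788   -0.00566587  0.12364023] [ 0.60274782 -0.01400986  0.11131142] [ 6.10533790e-01 -2.43403453e-04  1.32585714e-01]
0.07 0.09 384 [0.52855493 0.04064536 0.08162095] [ 0.45564558 -0.06235357  0.07001324] [0.62604338 0.12808792 0.08997852]
scene platter 1375 ((0.5428876280784607, 0.027715640142560005), 0.10588409006595612)
all ((0.5323060154914856, 0.02629273757338524), 0.1308658868074417)
0.095 0.2 91 [ 0.61490777 -0.01421146  0.12691694] [ 0.60528667 -0.01966349  0.09507287] [ 0.62059389 -0.00227519  0.15104957]
0.14 0.16 27 [ 0.61373953 -0.01210635  0.14756735] [ 0.60528667 -0.01934272  0.14133984] [ 0.62059389 -0.00227519  0.15104957]
0.11 0.135 34 [ 0.61551498 -0.01504848  0.12322382] [ 0.60894293 -0.01966349  0.11152413] [ 0.62033341 -0.00976445  0.13431271]
0.07 0.09 421 [0.53690603 0.02742329 0.07864026] [ 0.45428925 -0.06895377  0.07010578] [0.63044802 0.12717654 0.0897011 ]
```

```bash
python3 - <<'E'
from h import *
from scipy.optimize import least_squares
tp={'red':(140,257),'w1':(218,124),'w2':(212,385),'w3':(370,388),'w4':(447,259)}
sc={'red':(457,118),'w1':(528,210),'w2':(285,107),'w3':(174,185),'w4':(233,283)}
# angles relative to red (ccw from above), order: top image left=+y, up=+x: ccw seen from above in image is ccw
off={'red':0,'w2':60,'w3':120,'w4':180,'w1':300}
f=lambda n,q:((q[0]+.5)/7-.5+(280 if n=='top' else 270),(q[1]+.5)/7-.5+(150 if n=='top' else 190))
for n,D in [('top',tp),('scene',sc)]:
    Q={k:unproj(n,*f(n,v),.08)[:2] for k,v in D.items()}
    def res(x): return np.concatenate([x[:2]+.08*np.array([np.cos(x[2]+np.radians(off[k])),np.sin(x[2]+np.radians(off[k]))])-Q[k] for k in Q])
    s=least_squares(res,[.54,.03,1.5]);x=s.x
    g=x[2]-2*np.pi/3
    print(n,x,np.round(s.fun*1e3,1),'grip',x[:2]+.08*np.array([np.cos(g),np.sin(g)]))
    print('boss',unproj(n,*f(n,(293,258) if n=='top' else (350,221)),.066))
    print('ptr',unproj(n,*f(n,(360,485) if n=='top' else (105,253)),.022))
s=unproj('scene',*f('scene',(418,210)),.122);print(s)
s=unproj('top',*f('top',(384,98)),.15);print(s)
E
```

```text
top [0.54052991 0.03147304 1.56777709] [ 1.6  0.2 -0.3  0.1 -1.1 -1.5 -0.6  0.6  0.3  0.6] grip [ 0.60969086 -0.00873596]
boss [0.54167224 0.03075972 0.066     ]
ptr [ 0.42536014 -0.00799905  0.022     ]
scene [0.54198321 0.03202196 1.57266214] [ 0.1 -1.  -0.5  1.   1.4 -0.5 -0.2 -0.1 -0.7  0.6] grip [ 0.61133976 -0.00784871]
boss [0.54131589 0.03291551 0.066     ]
ptr [ 0.42524372 -0.00808615  0.022     ]
[ 0.60981496 -0.00619936  0.122     ]
[ 0.61055706 -0.01044847  0.15      ]
```

```bash
python3 - <<'E'
from h import *
for n in ['top','scene']:
    P=cloud(n,np.load(n+'1.npy'))
    m=(P[...,2]>.3)&(P[...,2]<.5)&(P[...,1]>.15)&(P[...,1]<.6)&(P[...,0]>.3)&(P[...,0]<.8)
    q=P[m];print(n,m.sum(),q.mean(0),q.min(0),q.max(0))
    m=(P[...,2]>.1)&(abs(P[...,1])<.3)&(P[...,0]>.65)&(P[...,0]<1)
    if m.sum():print('box',P[m].min(0),P[m].max(0))
s=read_state();x,y=s['eef_rot'][:2];a=2*np.arctan2(y,x)
X=np.array([np.cos(a),np.sin(a),0]);Y=np.array([np.sin(a),-np.cos(a),0])
d=np.array([.610,-.008,.23])-s['ee_pos'];print(a,d@X,d@Y,-d[2])
E
```

```text
top 1758 [0.39794374 0.44778593 0.38725551] [0.33280117 0.37063084 0.30186623] [0.45817023 0.59952255 0.42949017]
box [ 0.81660748 -0.16836247  0.10012121] [0.92254751 0.16907398 0.12386811]
scene 659 [0.42055776 0.46131134 0.37851565] [0.33526298 0.36591969 0.30286864] [0.46413949 0.59794814 0.42747436]
box [ 0.82294341 -0.17301649  0.10005417] [0.92339014 0.17028954 0.11448926]
0.3128547870796041 0.5779795840855696 -0.42931391253932444 -0.008170338752615525
```

move_arm:
  series:
    - [0.01, -0.007, -0.001, 0]
    - [0.03, -0.022, -0.002, 0]
    - [0.059, -0.044, -0.004, 0]
    - [0.092, -0.068, -0.006, 0]
    - [0.125, -0.093, -0.008, 0]
    - [0.158, -0.117, -0.008, 0]
    - [0.19, -0.141, -0.008, 0]
    - [0.223, -0.166, -0.008, 0]
    - [0.256, -0.19, -0.008, 0]
    - [0.289, -0.215, -0.008, 0]
    - [0.322, -0.239, -0.008, 0]
    - [0.355, -0.264, -0.008, 0]
    - [0.388, -0.288, -0.008, 0]
    - [0.42, -0.312, -0.008, 0]
    - [0.453, -0.337, -0.008, 0]
    - [0.486, -0.361, -0.008, 0]
    - [0.519, -0.385, -0.008, 0]
    - [0.548, -0.407, -0.008, 0]
    - [0.568, -0.422, -0.008, 0]
    - [0.578, -0.429, -0.008, 0]
  claw: 1
  newtons: 30

```text
time: 2.1
ee_pos: [0.6105, -0.005, 0.2303]
eef_rot: [0.987, 0.158, -0.0, -0.001]
ft_force: [-0.4, 0.2, 0.8]
width: 0.0872
```

move_arm:
  series:
    - [0, 0, 0, 0]
    - [0, 0, 0, 0]
    - [0, 0, 0, 0]

```text
time: 2.4
ee_pos: [0.6098, -0.0105, 0.2307]
eef_rot: [0.988, 0.155, -0.0, 0.001]
ft_force: [-0.3, -0.3, -0.0]
width: 0.0871
```

```bash
python3 - <<'E'
from h import *
import cv2
s=read_state();print({k:np.round(v,4).tolist() for k,v in s.items()})
c=imaging.get_calibration('wrist');p,d=imaging.camera('wrist')
cv2.imwrite('pics/w1.png',p[:,:,::-1]);np.save('w1d.npy',d);np.save('w1p.npy',p)
np.savez('w1c.npz',**c)
P=cloud('wrist',d,c)
m=(P[...,2]>.095)&(P[...,2]<.16)&(np.hypot(P[...,0]-.61,P[...,1]+.008)<.04)
print(m.sum(),P[m].mean(0) if m.any() else '',proj('wrist',[.61,-.008,.15],c))
E
```

```text
{'time': 2.4, 'joint_positions': [0.3869, 0.3488, -0.5691, 1.4676, 0.1898, 1.3803, -1.451], 'joint_vel': [0.0032, -0.0003, -0.0025, -0.0016, -0.0002, -0.0001, -0.0004], 'joint_torque': [-0.7909, -58.3762, -6.9797, -38.6296, -0.0715, -0.0829, 0.0069], 'ee_pos': [0.6098, -0.0105, 0.2307], 'eef_rot': [0.988, 0.1547, -0.0001, 0.0006], 'ft_force': [-0.3181, -0.3115, -0.0321], 'torque': [-0.0431, -0.0171, -0.0092], 'width': 0.0871}
536 [ 0.61309523 -0.00829142  0.13797833] [313.75420361 204.42034912]
```

View pics/w1.png

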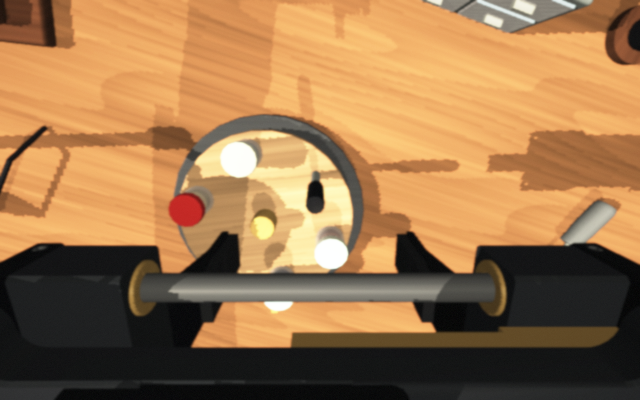

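```bash
python3 - <<'E'
from h import *
c=dict(np.load('w1c.npz'));p=np.load('w1p.npy').astype(int)
g=unproj('wrist',316,203,.15,c);print(g)
for k,uv,z in [('red',(187,210),.08),('w',(239,159),.08),('w4',(331,253),.08),('boss',(263,223),.066)]:print(k,unproj('wrist',*uv,z,c))
s=read_state();x,y=s['eef_rot'][:2];a=2*np.arctan2(y,x)
X=np.array([np.cos(a),np.sin(a),0]);Y=np.array([np.sin(a),-np.cos(a),0])
for G in (g,[.6105,-.008,.15]):
    d=np.array([G[0],G[1],.105])-s['ee_pos'];print(a,d@X,d@Y,-d[2])
E
```

```text
[ 0.61168617 -0.00934922  0.15      ]
red [0.54245268 0.10905622 0.08      ]
w [0.61075963 0.07049202 0.08      ]
w4 [ 0.54153834 -0.04869091  0.08      ]
boss [0.5466723  0.03104775 0.066     ]
0.3106024495553188 0.0020579799013791724 -0.000380134979369277 0.1257170138250257
0.3106024495553188 0.0013409305739630882 -0.0020273272471003434 0.1257170138250257
```

move_arm:
  series:
    - [0.001, -0.001, 0.005, 0]
    - [0.002, -0.001, 0.015, 0]
    - [0.002, -0.001, 0.03, 0]
    - [0.002, -0.001, 0.045, 0]
    - [0.002, -0.001, 0.06, 0]
    - [0.002, -0.001, 0.075, 0]
    - [0.002, -0.001, 0.09, 0]
    - [0.002, -0.001, 0.105, 0]
    - [0.002, -0.001, 0.117, 0]
    - [0.002, -0.001, 0.123, 0]
    - [0.002, -0.001, 0.125, 0]
    - [0.002, -0.001, 0.125, 0]

```text
time: 3.65
ee_pos: [0.6121, -0.007, 0.1057]
eef_rot: [0.988, 0.156, 0.0, 0.0]
ft_force: [-0.2, 0.2, 0.1]
width: 0.0867
```

move_arm:
  series:
    - [0, 0, 0, 0]
    - [0, 0, 0, 0]
    - [0, 0, 0, 0]
    - [0, 0, 0, 0]
    - [0, 0, 0, 0]
    - [0, 0, 0, 0]
    - [0, 0, 0, 0]
    - [0, 0, 0, 0]
    - [0, 0, 0, 0]
    - [0, 0, 0, 0]
  claw: -1
  newtons: 30

```text
time: 4.65
ee_pos: [0.6121, -0.0074, 0.1056]
eef_rot: [0.988, 0.156, 0.0, 0.0]
ft_force: [4.9, 4.6, -2.1]
width: 0.0152
```

```bash
python3 - <<'E'
from h import *
import cv2
s=read_state();print({k:np.round(v,4).tolist() for k,v in s.items()})
p,d=imaging.camera('scene')
cv2.imwrite('pics/s2.png',cv2.resize(p[130:270,220:420,::-1],None,fx=4,fy=4))
E
```

```text
{'time': 4.65, 'joint_positions': [0.3682, 0.4494, -0.5494, 1.6118, 0.2515, 1.1512, -1.4981], 'joint_vel': [-0.0024, 0.0049, 0.0009, -0.0104, 0.0116, -0.0035, 0.0002], 'joint_torque': [-2.8189, -62.067, -10.2807, -33.8436, -0.7884, 1.0074, -0.0075], 'ee_pos': [0.6121, -0.0074, 0.1056], 'eef_rot': [0.9878, 0.1557, 0.0002, 0.0002], 'ft_force': [4.8964, 4.645, -2.0503], 'torque': [1.2576, -0.8812, -0.067], 'width': 0.0152}
```

View pics/s2.png

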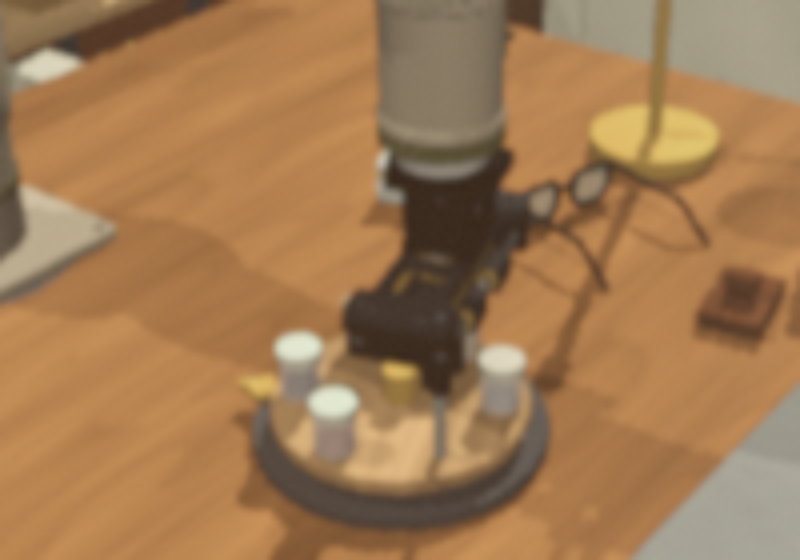

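```bash
cat > arc.py <<'E'
import sys
from h import *
def gen(dth,N,roll,c=(.5412,.0315),R=.08,ease=(1,1),hold=2,base=None):
    s=read_state();x,y=s['eef_rot'][:2];a=2*np.arctan2(y,x)
    X=np.array([np.cos(a),np.sin(a)]);Y=np.array([np.sin(a),-np.cos(a)])
    p=s['ee_pos'][:2] if base is None else np.array(base)
    th0=np.arctan2(*(s['ee_pos'][:2]-np.array(c))[::-1])
    v=np.ones(N)
    if ease[0]: v[:3]=[.25,.5,.75]
    if ease[1]: v[-3:]=[.75,.5,.25]
    f=np.cumsum(v)/v.sum()
    rad=np.array([np.cos(th0),np.sin(th0)]);tan=np.array([-rad[1],rad[0]]);F=s['ft_force'][:2]
    print('th0',th0,'r',np.hypot(*(s['ee_pos'][:2]-c)),'F rad,tan',F@rad,F@tan,'j7',s['joint_positions'][6],'a',a)
    out=[]
    for q in f:
        t=th0+q*dth;d=np.array(c)+R*np.array([np.cos(t),np.sin(t)])-p
        out.append([round(float(d@X),4),round(float(d@Y),4),0,round(float(roll*q),3)])
    out+= [out[-1]]*hold
    print(out)
E
python3 -c "
from arc import *
gen(.6,18,-.19)"
```

```text
th0 -0.5010596650712178 r 0.08083881298961595 F rad,tan 2.0692383481728305 0.015489664618558906 j7 -1.4981152898581387 a 0.3126318126810866
[[0.0, -0.0012, 0, -0.003], [0.0011, -0.0023, 0, -0.01], [0.0028, -0.004, 0, -0.019], [0.005, -0.0064, 0, -0.032], [0.007, -0.0088, 0, -0.044], [0.0089, -0.0114, 0, -0.057], [0.0108, -0.014, 0, -0.07], [0.0125, -0.0167, 0, -0.082], [0.0142, -0.0194, 0, -0.095], [0.0157, -0.0223, 0, -0.108], [0.0171, -0.0251, 0, -0.12], [0.0184, -0.0281, 0, -0.133], [0.0195, -0.031, 0, -0.146], [0.0206, -0.0341, 0, -0.158], [0.0215, -0.0371, 0, -0.171], [0.0221, -0.0395, 0, -0.18], [0.0225, -0.041, 0, -0.187], [0.0227, -0.0418, 0, -0.19], [0.0227, -0.0418, 0, -0.19], [0.0227, -0.0418, 0, -0.19]]
```

move_arm:
  series:
    - [0.0, -0.001, 0, -0.003]
    - [0.001, -0.0023, 0, -0.01]
    - [0.0028, -0.004, 0, -0.02]
    - [0.005, -0.0064, 0, -0.03]
    - [0.007, -0.0088, 0, -0.045]
    - [0.009, -0.0114, 0, -0.057]
    - [0.0108, -0.014, 0, -0.07]
    - [0.0125, -0.0167, 0, -0.082]
    - [0.0142, -0.0194, 0, -0.095]
    - [0.0157, -0.0223, 0, -0.108]
    - [0.0171, -0.0251, 0, -0.12]
    - [0.0184, -0.028, 0, -0.133]
    - [0.0195, -0.031, 0, -0.146]
    - [0.0206, -0.034, 0, -0.158]
    - [0.0215, -0.037, 0, -0.17]
    - [0.022, -0.0395, 0, -0.18]
    - [0.0225, -0.041, 0, -0.187]
    - [0.0227, -0.042, 0, -0.19]
    - [0.0227, -0.042, 0, -0.19]
    - [0.0227, -0.042, 0, -0.19]

```text
time: 6.7
ee_pos: [0.6218, 0.0399, 0.1056]
eef_rot: [0.969, 0.249, 0.001, 0.0]
ft_force: [8.1, -0.1, -4.3]
width: 0.0154
```

```bash
python3 -c "
from arc import *
s=read_state();print(s['time'],s['ee_pos'],s['ft_force'],s['width'])
gen(.6,18,-.19)"
```

```text
6.7 [0.62179475 0.03992192 0.10563342] [ 8.056806   -0.10827078 -4.26029094] 0.015377604294644513
th0 0.10411919664426572 r 0.0810335892105966 F rad,tan 8.001921589730456 -0.94503776218925 j7 -1.4025286800036298 a 0.502743395102189
[[-0.0006, -0.0011, 0, -0.003], [-0.0001, -0.0026, 0, -0.01], [0.0008, -0.0049, 0, -0.019], [0.0018, -0.0079, 0, -0.032], [0.0027, -0.011, 0, -0.044], [0.0034, -0.0141, 0, -0.057], [0.004, -0.0172, 0, -0.07], [0.0046, -0.0204, 0, -0.082], [0.0049, -0.0236, 0, -0.095], [0.0052, -0.0268, 0, -0.108], [0.0053, -0.03, 0, -0.12], [0.0053, -0.0332, 0, -0.133], [0.0052, -0.0364, 0, -0.146], [0.0049, -0.0395, 0, -0.158], [0.0045, -0.0427, 0, -0.171], [0.0041, -0.0451, 0, -0.18], [0.0039, -0.0467, 0, -0.187], [0.0037, -0.0475, 0, -0.19], [0.0037, -0.0475, 0, -0.19], [0.0037, -0.0475, 0, -0.19]]
```

```bash
python3 -c "
from arc import *
gen(.6,18,-.19,c=(.5426,.0315),base=(.6208,.0398))"
```

```text
th0 0.10594618490527684 r 0.07964130383930007 F rad,tan 8.000181663045508 -0.9596555936524597 j7 -1.4025286800036298 a 0.502743395102189
[[0.0016, -0.0002, 0, -0.003], [0.0022, -0.0017, 0, -0.01], [0.003, -0.004, 0, -0.019], [0.004, -0.007, 0, -0.032], [0.0049, -0.0101, 0, -0.044], [0.0056, -0.0132, 0, -0.057], [0.0062, -0.0163, 0, -0.07], [0.0067, -0.0195, 0, -0.082], [0.0071, -0.0227, 0, -0.095], [0.0073, -0.0259, 0, -0.108], [0.0075, -0.0291, 0, -0.12], [0.0075, -0.0323, 0, -0.133], [0.0073, -0.0355, 0, -0.146], [0.0071, -0.0386, 0, -0.158], [0.0067, -0.0418, 0, -0.171], [0.0063, -0.0442, 0, -0.18], [0.006, -0.0458, 0, -0.187], [0.0058, -0.0466, 0, -0.19], [0.0058, -0.0466, 0, -0.19], [0.0058, -0.0466, 0, -0.19]]
```

move_arm:
  series:
    - [0.0007, -0.0007, 0, -0.003]
    - [0.0015, -0.0019, 0, -0.01]
    - [0.0026, -0.004, 0, -0.02]
    - [0.0038, -0.007, 0, -0.032]
    - [0.0049, -0.0101, 0, -0.044]
    - [0.0056, -0.0132, 0, -0.057]
    - [0.0062, -0.0163, 0, -0.07]
    - [0.0067, -0.0195, 0, -0.082]
    - [0.0071, -0.0227, 0, -0.095]
    - [0.0073, -0.0259, 0, -0.108]
    - [0.0075, -0.029, 0, -0.12]
    - [0.0075, -0.0323, 0, -0.133]
    - [0.0073, -0.0355, 0, -0.146]
    - [0.0071, -0.0386, 0, -0.158]
    - [0.0067, -0.0418, 0, -0.17]
    - [0.0063, -0.0442, 0, -0.18]
    - [0.006, -0.0458, 0, -0.187]
    - [0.0058, -0.0466, 0, -0.19]
    - [0.0058, -0.0466, 0, -0.19]
    - [0.0058, -0.0466, 0, -0.19]

```text
time: 8.7
ee_pos: [0.603, 0.0846, 0.1056]
eef_rot: [0.94, 0.34, 0.0, -0.001]
ft_force: [4.5, 2.3, -3.0]
width: 0.0157
```

```bash
python3 -c "
from arc import *
s=read_state();print(s['time'],s['ee_pos'],s['ft_force'],s['width'])
gen(.55,16,-.17,c=(.5426,.0315))"
```

```text
8.7 [0.60300212 0.08464202 0.10556559] [ 4.49080685  2.32030092 -2.97062013] 0.015689843943731824
th0 0.7215442821306728 r 0.08045178697972565 F rad,tan 4.904300320676302 -1.2243287564681342 j7 -1.3007433467612326 a 0.6940337533818409
[[-0.0005, -0.0008, 0, -0.003], [-0.0006, -0.0025, 0, -0.01], [-0.0008, -0.0051, 0, -0.02], [-0.0011, -0.0084, 0, -0.033], [-0.0017, -0.0118, 0, -0.046], [-0.0023, -0.0151, 0, -0.059], [-0.0031, -0.0184, 0, -0.072], [-0.0041, -0.0216, 0, -0.085], [-0.0051, -0.0248, 0, -0.098], [-0.0063, -0.028, 0, -0.111], [-0.0077, -0.0311, 0, -0.124], [-0.0092, -0.0341, 0, -0.137], [-0.0108, -0.0371, 0, -0.15], [-0.012, -0.0393, 0, -0.16], [-0.0129, -0.0408, 0, -0.167], [-0.0134, -0.0415, 0, -0.17], [-0.0134, -0.0415, 0, -0.17], [-0.0134, -0.0415, 0, -0.17]]
```

```bash
python3 -c "
from arc import *
gen(.5,16,-.17,c=(.5426,.0315),R=.081)"
```

```text
th0 0.7215442821306728 r 0.08045178697972565 F rad,tan 4.904300320676302 -1.2243287564681342 j7 -1.3007433467612326 a 0.6940337533818409
[[0.0005, -0.0008, 0, -0.003], [0.0005, -0.0023, 0, -0.01], [0.0003, -0.0047, 0, -0.02], [-0.0, -0.0078, 0, -0.033], [-0.0005, -0.0109, 0, -0.046], [-0.001, -0.0139, 0, -0.059], [-0.0017, -0.017, 0, -0.072], [-0.0025, -0.02, 0, -0.085], [-0.0034, -0.023, 0, -0.098], [-0.0045, -0.0259, 0, -0.111], [-0.0056, -0.0288, 0, -0.124], [-0.0068, -0.0317, 0, -0.137], [-0.0082, -0.0345, 0, -0.15], [-0.0093, -0.0365, 0, -0.16], [-0.01, -0.0379, 0, -0.167], [-0.0104, -0.0386, 0, -0.17], [-0.0104, -0.0386, 0, -0.17], [-0.0104, -0.0386, 0, -0.17]]
```

move_arm:
  series:
    - [0.0003, -0.0008, 0, -0.003]
    - [0.0004, -0.0023, 0, -0.01]
    - [0.0003, -0.0047, 0, -0.02]
    - [0.0, -0.0078, 0, -0.033]
    - [-0.0005, -0.0109, 0, -0.046]
    - [-0.001, -0.0139, 0, -0.059]
    - [-0.0017, -0.017, 0, -0.072]
    - [-0.0025, -0.02, 0, -0.085]
    - [-0.0034, -0.023, 0, -0.098]
    - [-0.0045, -0.0259, 0, -0.11]
    - [-0.0056, -0.0288, 0, -0.124]
    - [-0.0068, -0.0317, 0, -0.137]
    - [-0.0082, -0.0345, 0, -0.15]
    - [-0.0093, -0.0365, 0, -0.16]
    - [-0.01, -0.0379, 0, -0.167]
    - [-0.0104, -0.0386, 0, -0.17]
    - [-0.0104, -0.0386, 0, -0.17]

```text
time: 10.4
ee_pos: [0.5701, 0.108, 0.1056]
eef_rot: [0.908, 0.419, 0.0, -0.001]
ft_force: [3.3, 4.9, -3.0]
width: 0.0147
```

```bash
python3 -c "
from arc import *
s=read_state();print(s['time'],s['ee_pos'],s['ft_force'],s['width'])
gen(.25,16,-.05,c=(.5426,.0315),R=.0805)"
```

```text
10.4 [0.57010151 0.10803401 0.10556216] [ 3.29773129  4.88600292 -2.9815107 ] 0.014714801025051617
th0 1.2258276680020113 r 0.08132520044506486 F rad,tan 5.71333369278299 -1.4511630755337883 j7 -1.1833347230035514 a 0.8645840571282886
[[-0.0009, -0.0001, 0, -0.001], [-0.0012, -0.0008, 0, -0.003], [-0.0016, -0.0019, 0, -0.006], [-0.0022, -0.0033, 0, -0.01], [-0.0029, -0.0047, 0, -0.013], [-0.0035, -0.0061, 0, -0.017], [-0.0042, -0.0075, 0, -0.021], [-0.0049, -0.0089, 0, -0.025], [-0.0056, -0.0102, 0, -0.029], [-0.0064, -0.0116, 0, -0.033], [-0.0072, -0.0129, 0, -0.037], [-0.008, -0.0142, 0, -0.04], [-0.0088, -0.0155, 0, -0.044], [-0.0095, -0.0165, 0, -0.047], [-0.0099, -0.0171, 0, -0.049], [-0.0102, -0.0175, 0, -0.05], [-0.0102, -0.0175, 0, -0.05], [-0.0102, -0.0175, 0, -0.05]]
```

```bash
python3 -c "
from arc import *
gen(.12,12,-.05,c=(.5426,.0315),R=.0815,hold=1)
from scipy.optimize import least_squares
Q=np.array([(0.6121,-.0074),( .6218,.0399),(.6030,.0846),(.5701,.1080)])
print(least_squares(lambda c:np.hypot(*(Q-c).T)-.08,[.542,.0315]))"|grep -v jac
```

```text
th0 1.2258276680020113 r 0.08132520044506486 F rad,tan 5.71333369278299 -1.4511630755337883 j7 -1.1833347230035514 a 0.8645840571282886
[[0.0001, -0.0003, 0, -0.001], [-0.0001, -0.0008, 0, -0.004], [-0.0004, -0.0016, 0, -0.008], [-0.0008, -0.0026, 0, -0.014], [-0.0013, -0.0036, 0, -0.019], [-0.0017, -0.0046, 0, -0.025], [-0.0022, -0.0056, 0, -0.031], [-0.0026, -0.0066, 0, -0.036], [-0.0031, -0.0075, 0, -0.042], [-0.0035, -0.0083, 0, -0.046], [-0.0037, -0.0087, 0, -0.049], [-0.0038, -0.009, 0, -0.05], [-0.0038, -0.009, 0, -0.05]]
     message: `gtol` termination condition is satisfied.
     success: True
      status: 1
         fun: [ 3.425e-04 -2.861e-04 -1.624e-04  3.222e-04]
           x: [ 5.424e-01  3.260e-02]
        cost: 1.6467054483550424e-07
               [-9.958e-01 -9.161e-02]
               [-7.588e-01 -6.514e-01]
               [-3.446e-01 -9.388e-01]]
        grad: [-3.036e-11 -1.298e-12]
  optimality: 3.035588601774282e-11
 active_mask: [ 0.000e+00  0.000e+00]
        nfev: 4
        njev: 4
```

move_arm:
  series:
    - [0.0001, -0.0003, 0, -0.001]
    - [-0.0001, -0.0008, 0, -0.004]
    - [-0.0004, -0.0016, 0, -0.008]
    - [-0.0008, -0.0026, 0, -0.014]
    - [-0.0013, -0.0036, 0, -0.019]
    - [-0.0017, -0.0046, 0, -0.025]
    - [-0.0022, -0.0056, 0, -0.03]
    - [-0.0026, -0.0066, 0, -0.036]
    - [-0.003, -0.0075, 0, -0.042]
    - [-0.0035, -0.0083, 0, -0.046]
    - [-0.0037, -0.0087, 0, -0.049]
    - [-0.0038, -0.009, 0, -0.05]
    - [-0.0038, -0.009, 0, -0.05]

```text
time: 11.7
ee_pos: [0.5608, 0.111, 0.1056]
eef_rot: [0.897, 0.442, 0.0, -0.001]
ft_force: [4.1, 4.7, -3.5]
width: 0.0155
```

```bash
python3 -c "
from arc import *
s=read_state();print(s['time'],s['ee_pos'],s['ft_force'],s['width'])
gen(.06,10,0,c=(.5424,.0326),R=.0803,hold=1)"
```

```text
11.7 [0.56082048 0.111005   0.10558833] [ 4.12568092  4.6693068  -3.46388856] 0.01548673664412498
th0 1.340041092882577 r 0.08053979684767892 F rad,tan 5.489137927853602 -2.9483951302366083 j7 -1.1415760717207453 a 0.914541996475141
[[-0.0003, -0.0001, 0, 0.0], [-0.0004, -0.0004, 0, 0.0], [-0.0007, -0.0008, 0, 0.0], [-0.0009, -0.0015, 0, 0.0], [-0.0012, -0.0021, 0, 0.0], [-0.0016, -0.0027, 0, 0.0], [-0.0019, -0.0033, 0, 0.0], [-0.0021, -0.0038, 0, 0.0], [-0.0023, -0.0041, 0, 0.0], [-0.0023, -0.0042, 0, 0.0], [-0.0023, -0.0042, 0, 0.0]]
```

move_arm:
  series:
    - [-0.0001, -0.0001, 0, 0]
    - [-0.0003, -0.0004, 0, 0]
    - [-0.0005, -0.0008, 0, 0]
    - [-0.0008, -0.0014, 0, 0]
    - [-0.0011, -0.002, 0, 0]
    - [-0.0013, -0.0024, 0, 0]
    - [-0.0013, -0.0024, 0, 0]
    - [-0.0013, -0.0024, 0, 0]

```text
time: 12.5
ee_pos: [0.5581, 0.1116, 0.1056]
eef_rot: [0.897, 0.442, 0.0, -0.001]
ft_force: [3.0, 5.1, -2.0]
width: 0.0153
```

```bash
python3 -c "
from arc import *
s=read_state();print(s['time'],s['ee_pos'],s['ft_force'],s['width'])
gen(.04,8,0,c=(.5424,.0326),R=.0803,hold=1)"
```

```text
12.5 [0.5580729  0.11163029 0.10558437] [ 2.97522656  5.11808896 -2.03042659] 0.015313205657047774
th0 1.375021363880239 r 0.08056939034802688 F rad,tan 5.599080356590035 -1.9227862134879594 j7 -1.1422340419527535 a 0.9145837732222021
[[-0.0003, -0.0, 0, 0.0], [-0.0005, -0.0003, 0, 0.0], [-0.0007, -0.0007, 0, 0.0], [-0.001, -0.0013, 0, 0.0], [-0.0013, -0.0019, 0, 0.0], [-0.0015, -0.0023, 0, 0.0], [-0.0016, -0.0026, 0, 0.0], [-0.0017, -0.0027, 0, 0.0], [-0.0017, -0.0027, 0, 0.0]]
```

No stop felt yet (about 2 N tangential). Creeping on.

move_arm:
  series:
    - [-0.0002, -0.0002, 0, 0]
    - [-0.0004, -0.0004, 0, 0]
    - [-0.0006, -0.0009, 0, 0]
    - [-0.0009, -0.0014, 0, 0]
    - [-0.0011, -0.002, 0, 0]
    - [-0.0013, -0.0024, 0, 0]
    - [-0.0014, -0.0026, 0, 0]
    - [-0.0014, -0.0026, 0, 0]

```text
time: 13.3
ee_pos: [0.5566, 0.1119, 0.1056]
eef_rot: [0.897, 0.441, 0.002, -0.0]
ft_force: [11.8, 6.3, -8.5]
width: 0.0152
```

```bash
python3 -c "
from arc import *
s=read_state();print(s['time'],s['ee_pos'],s['ft_force'],s['width'])
gen(.04,8,0,c=(.5424,.0326),R=.0803,hold=1)"
```

```text
13.3 [0.55662416 0.11185632 0.10564725] [11.7590566   6.33935365 -8.53045542] 0.01520645051927235
th0 1.393216436793632 r 0.08052260927223238 F rad,tan 8.316875820407876 -10.454300242843813 j7 -1.1428436200677519 a 0.9140874802083621
[[-0.0003, -0.0, 0, 0.0], [-0.0004, -0.0003, 0, 0.0], [-0.0006, -0.0007, 0, 0.0], [-0.001, -0.0013, 0, 0.0], [-0.0013, -0.0019, 0, 0.0], [-0.0015, -0.0023, 0, 0.0], [-0.0017, -0.0026, 0, 0.0], [-0.0017, -0.0027, 0, 0.0], [-0.0017, -0.0027, 0, 0.0]]
```

move_arm:
  series:
    - [-0.0002, -0.0003, 0, 0]
    - [-0.0003, -0.0006, 0, 0]
    - [-0.0003, -0.0007, 0, 0]
    - [-0.0003, -0.0007, 0, 0]
    - [-0.0003, -0.0007, 0, 0]
    - [-0.0003, -0.0007, 0, 0]
    - [-0.0003, -0.0007, 0, 0]
    - [-0.0003, -0.0007, 0, 0]
    - [-0.0003, -0.0007, 0, 0]
    - [-0.0003, -0.0007, 0, 0]
  newtons: 40

```text
time: 14.3
ee_pos: [0.5566, 0.1119, 0.1057]
eef_rot: [0.897, 0.441, 0.002, -0.0]
ft_force: [15.5, 5.5, -11.8]
width: 0.015
```

```bash
python3 -c "
from arc import *
import cv2
s=read_state();print(s['time'],s['ee_pos'],s['ft_force'],s['width'],np.abs(s['joint_vel']).max())
gen(.04,4,0,c=(.5424,.0326),R=.0803,hold=1)
p,d=imaging.camera('scene');cv2.imwrite('pics/s3.png',p[:,:,::-1])
c=imaging.get_calibration('wrist');q,d=imaging.camera('wrist');cv2.imwrite('pics/w3.png',q[:,:,::-1])
t,d=imaging.camera('top');cv2.imwrite('pics/t3.png',t[:,:,::-1])
for n,p in (('scene',p),('top',t),('wrist',q)):
  p=p.astype(int);m=(p[...,0]>120)&(p[...,1]<70)&(p[...,2]<70)
  cc=c if n=='wrist' else None
  k,l,st,ce=cv2.connectedComponentsWithStats(m.astype(np.uint8))
  for i in range(1,k):
    if st[i,4]>8: 
      X=unproj(n,*ce[i],.08,cc); print(n,st[i,4],ce[i],X, np.arctan2(X[1]-.0326,X[0]-.5424)%(2*np.pi))
"
```

```text
14.3 [0.55655654 0.11187871 0.10570093] [ 15.52329664   5.46272668 -11.77819241] 0.014983561790301003 0.0011141235758263537
th0 1.394092010844194 r 0.08053273182320277 F rad,tan 8.106443988881498 -14.321301869433519 j7 -1.1431366861062369 a 0.9138252268510407
[[-0.0004, -0.0003, 0, 0.0], [-0.0011, -0.0015, 0, 0.0], [-0.0015, -0.0023, 0, 0.0], [-0.0017, -0.0027, 0, 0.0], [-0.0017, -0.0027, 0, 0.0]]
scene 20 [295.9 216.4] [ 0.47821265 -0.00692232  0.08      ] 3.69350091199541
```

View pics/s3.png

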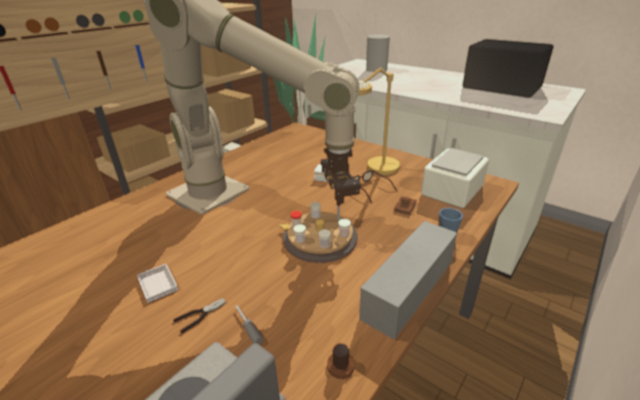

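View pics/t3.png

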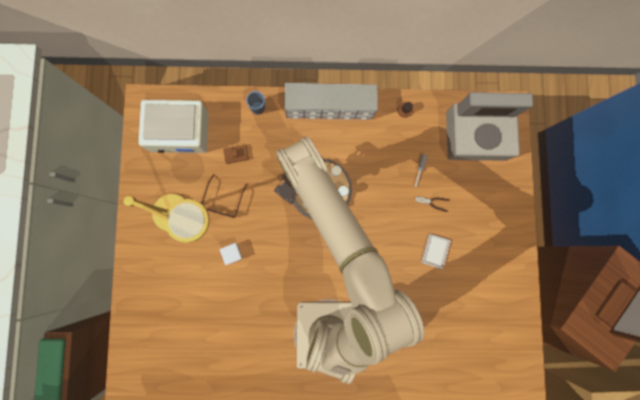

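```bash
python3 -c "
import cv2
p=cv2.imread('pics/s3.png');cv2.imwrite('pics/s3z.png',cv2.resize(p[160:270,260:380],None,fx=5,fy=5,interpolation=cv2.INTER_CUBIC))"
```

```text
(no output)
```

View pics/s3z.png

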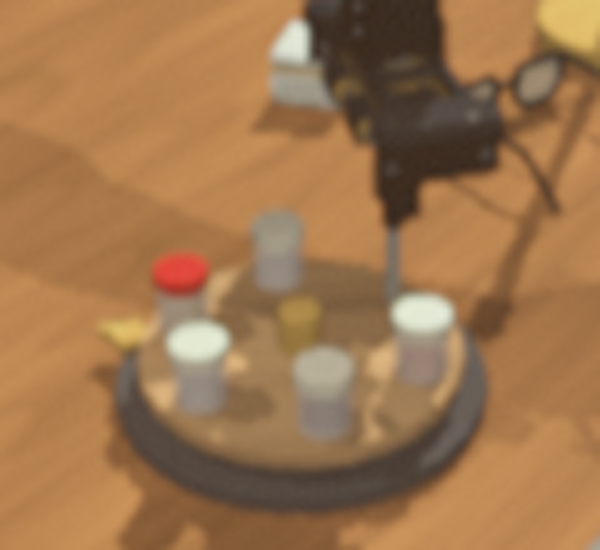

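```bash
python3 -c "
from h import *
for uv in [(296.2,214.6),(295.7,214.2)]:
  X=unproj('scene',*uv,.08);print(X,np.arctan2(X[1]-.0326,X[0]-.5424)%6.2832)
P={'r':(296.2,214.6),'w':(315.7,205),'w3':(299.6,228.3),'w4':(324.6,233),'w5':(344.5,223)}
for k,v in P.items():
  X=unproj('scene',*v,.08);print(k,X[:2],np.degrees(np.arctan2(X[1]-.0326,X[0]-.5424)%6.2832))
s=read_state();print(s['time'],s['ee_pos'],s['ft_force'])
"
```

```text
[0.47221893 0.00126481 0.08      ] 3.5615390924139674
[0.46943121 0.00202094 0.08      ] 3.53844485151506
r [0.47221893 0.00126481] 204.06115856617402
w [0.48606891 0.08235693] 138.54602447703365
w3 [ 0.52940597 -0.04792395] 260.8341287381018
w4 [ 0.60376598 -0.02142701] 318.63993800334
w5 [0.62110978 0.05524609] 16.051391650485296
14.45 [0.55656494 0.11185858 0.10567228] [ 15.39467989   5.12428128 -11.30706271]
```

```bash
python3 -c "
from h import *
r.close_job()"
```

```text
the job is handed in; nothing more can be done
```

I gripped the black upright grip with the tool pointing down and swept the carousel smoothly anticlockwise to its stop. I handed the job in at about 14.5 s, still holding the grip at the 40 N setting.

- **Stop:** The tangential force at the grip rose sharply from about 2 N to 10 N. A further small push raised it to 14 N while the tool moved less than 0.1 mm. The last readings were steady, with a grip width of 15 mm.
- **Alignment:** The five lids seen in the scene camera put the red lid at about 3.48 rad around the axis, and the pointer is at about 3.475 rad. The red lid on its own read 3.54–3.56 rad, which I put down to pixel error. The grip's own position also gives 3.49 rad.
- **Force at the end:** Besides the push against the stop, about 8 N radial and 11 N vertical remained at the wrist. This is well below the limits.
- **Other objects:** In the last scene and top pictures, the spectacles, rest, ring box, plier, driver, tray and lamp looked where they were at the start. I checked this by eye and did not measure it.

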